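# Reassemble the drip tray in its sloping cradle

### The job

Put the cleaned drip tray back together in the sloping cradle: first the black tray, then the orange riser frame on it, then the steel grate, which must be pulled up out of the two sprung clips of the drying rail. Lower each part squarely into the cradle's pocket, keep hold of it until it is fully home (do not drop it in), then let go. Leave the jar, the jug and the paper cups where they stand.

Things in the scene. Friction and masses are not known exactly. Their poses are not given: they have to be found in the camera images.
- nest: Pocket of the sloping cradle, tilted 25 degrees. Origin: centre of the pocket floor, 78 mm above the counter. z: out of the pocket, square to its floor (leans 25 degrees from vertical, towards the robot side); x: up the slope, the long direction; y: across. Inside 138 (x) by 65 mm (y), aluminium walls 58 mm high from the floor, 6 mm thick, with flared lips to 68 mm.
- cradle: Sloping cradle that carries the pocket, fixed: blue foot 150 x 100 mm and blue floor plate. In the middle of each long side the pocket wall has an open gap 86 mm wide, down to the floor, for the fingers; the floor plate reaches 42 mm to either side of the middle. Origin: centre of its foot, on the counter; z up, x to its high end.
- tray: Black plastic tray, open on top, 130 (x) x 58 (y) x 36 mm (z), walls and bottom 6 mm, 0.25 kg. Origin: centre of its underside; z up. Lies flat on a 4 mm grey mat. Goes first, underside on the pocket floor; either way round.
- riser: Orange plastic frame 130 (x) x 58 (y) x 18 mm (z), open inside but for one cross bar; in the middle of each long side a grip tab 44 mm long makes it 62 mm wide. 0.15 kg. Origin: centre of its underside; z up. Lies flat on the mat. Goes second, on the tray's rim, so its underside ends 36 mm above the pocket floor; either way round.
- grate: Steel grate 130 (x) x 58 (y) x 12 mm (z) with cross slats; in the middle of each long side a grip tab 44 mm long makes it 66 mm wide. 0.3 kg. Origin: centre of its underside; z up, slats at the underside. Goes last, on the riser, so its underside ends 54 mm above the pocket floor; either way round.
- rack: White drying rail, fixed. Its top, 34 mm above its origin, 110 x 32 mm, carries the grate lengthwise. At each end, 89 mm from the middle, a post 50 mm high with a green sprung clip whose tongue lies over the last 4 mm of the grate. Pulling the grate straight up (5 to 10 N) swings both tongues out of the way; it is free after 25 mm. Origin: centre of its underside, on the mat; x along the rail.
- jar: Amber glass jar with steel lid, 84 mm across, 120 mm high; origin at its underside. A bystander.
- jug: Steel milk jug with handle, 84 mm across, 100 mm high; origin at its underside. A bystander.
- cups: Stack of paper cups, 84 mm across, 116 mm high; origin at its underside. A bystander.
Mind the look-alikes: they are no part of the job. What is meant by the tray is not brown, turquoise or yellow, and is the smaller of those in its own colour.

How it is judged:
On the way, in this order (a step that is already met when the one before it is completed fails the run):
1. the tray is in the pocket, square and within 10 mm of its floor, still held by the fingers (x of tray in the frame of nest between -0.007 and 0.007 m and y of tray in the frame of nest between -0.007 and 0.007 m and z of tray in the frame of nest between -0.004 and 0.01 m and angle between the z axis of tray and the z axis of nest, either way round below 0.06 rad and angle between the x axis of tray and the x axis of nest, either way round below 0.1 rad and contact force between tray and the fingers above 0.5 N), for 0.1 s.
2. the riser is in the pocket on the tray, square and within 10 mm of home, still held (x of riser in the frame of nest between -0.007 and 0.007 m and y of riser in the frame of nest between -0.007 and 0.007 m and z of riser in the frame of nest between 0.032 and 0.046 m and angle between the z axis of each of riser, tray and the z axis of nest, either way round below 0.06 rad and angle between the x axis of each of riser, tray and the x axis of nest, either way round below 0.1 rad and contact force between riser and the fingers above 0.5 N and x of tray in the frame of nest between -0.007 and 0.007 m and y of tray in the frame of nest between -0.007 and 0.007 m and z of tray in the frame of nest between -0.004 and 0.004 m), for 0.1 s.
3. the grate is in the pocket on the riser, square and within 10 mm of home, still held (x of grate in the frame of nest between -0.007 and 0.007 m and y of grate in the frame of nest between -0.007 and 0.007 m and z of grate in the frame of nest between 0.05 and 0.064 m and angle between the z axis of each of grate, tray, riser and the z axis of nest, either way round below 0.06 rad and angle between the x axis of each of grate, tray, riser and the x axis of nest, either way round below 0.1 rad and contact force between grate and the fingers above 0.5 N and x of tray in the frame of nest between -0.007 and 0.007 m and y of tray in the frame of nest between -0.007 and 0.007 m and z of tray in the frame of nest between -0.004 and 0.004 m and x of riser in the frame of nest between -0.007 and 0.007 m and y of riser in the frame of nest between -0.007 and 0.007 m and z of riser in the frame of nest between 0.032 and 0.04 m), for 0.1 s.
At the end, for the whole second after the job is handed in: Tray, riser and grate lie stacked in the pocket in this order, at rest: each within 4 mm of its height (undersides 0, 36 and 54 mm above the pocket floor), within 7 mm of the middle lengthwise and across, parallel to the floor within 0.06 rad and in line with the pocket within 0.1 rad (x of tray in the frame of nest between -0.007 and 0.007 m and y of tray in the frame of nest between -0.007 and 0.007 m and z of tray in the frame of nest between -0.004 and 0.004 m and angle between the z axis of each of tray, riser, grate and the z axis of nest, either way round below 0.06 rad and angle between the x axis of each of tray, riser, grate and the x axis of nest, either way round below 0.1 rad and linear speed of each of tray, riser, grate below 0.02 m/s and x of riser in the frame of nest between -0.007 and 0.007 m and y of riser in the frame of nest between -0.007 and 0.007 m and z of riser in the frame of nest between 0.032 and 0.04 m and x of grate in the frame of nest between -0.007 and 0.007 m and y of grate in the frame of nest between -0.007 and 0.007 m and z of grate in the frame of nest between 0.05 and 0.058 m); the robot touches nothing.
It fails at once if the jar is moved more than 30 mm or tipped (distance of jar from where it was at the start of the episode above 0.03 m or angle between jar's own z axis and vertical above 0.3 rad).
It fails at once if the jug is moved more than 30 mm or tipped (distance of jug from where it was at the start of the episode above 0.03 m or angle between jug's own z axis and vertical above 0.3 rad).
It fails at once if the cups is moved more than 30 mm or tipped (distance of cups from where it was at the start of the episode above 0.03 m or angle between cups's own z axis and vertical above 0.3 rad).
It also fails if it takes over 72 s, if anything falls off the work surface, if the arm or the gripper's body presses on something with over 40 N, if the wrist force passes 120 N, or if a joint passes its speed limit or range.

### The arm

A 6-joint arm with a two-finger parallel gripper is mounted at the origin on the work surface. World frame = base frame: x ahead of the robot, y to its left, z up, the work surface at z = 0. Lengths are in m, angles in rad, forces in N, time in s.
With the tool pointing down it reaches from about 0.25 to 0.775 m from the base axis. Payload 4 kg.
Tool frame: the origin (TCP) lies at the very end of the fingers, on their centre line; the grasp point (between the pads) lies 19 mm behind it; z points along the fingers, y is the line along which they close (so a half turn about z gives the same grasp; the last joint's range is limited). The gripper opens to 94 mm and grips with 3 to 60 N. Pads are 16 mm wide; open, the fingers measure 119 mm over their backs; the gripper's body (75 mm by 177 mm) begins 78 mm behind the grasp point.
Start: joints at [1.071, 0.087, 1.371, -0, 1.684, -0.103], TCP at [0.213, 0.507, 0.206] pointing down, gripper open.
Joint ranges: [-3.1, 3.1], [-0.76, 2.03], [0.27, 2.55], [-1.08, 4.22], [0.17, 2.65], [-2.57, 2.57]. Speed limits (rad/s): [2.79, 2.79, 3.14, 3.14, 3.14, 3.14].

### API

Orientations are given as [roll, pitch, yaw] about the fixed x, y, z axes, in that order (R = Rz(yaw) Ry(pitch) Rx(roll)).
In Python, from bench import robot gives the robot as it stands. The module is installed in compiled form; this text tells all that it offers.
- The arm moves only by the tool move_arm, never from a script. Its argument "deltas" is one flat list of numbers, 7 for each row, row after row: the turn, a rotation vector about the tool's x, y, z in rad, then the shift along the tool's x, y, z in cm, then the closure, from -1 (fully open) to 1 (shut). A call has 1 to 8 rows; each row is the pose to reach, as a shift and turn from the pose commanded when the call began, along the tool's axes at that moment; what a row does not reach only later rows make up. A row lasts 1/10 s, in which the tool goes at most 50 mm and 8.59 degrees, less where a joint would pass 70% of its speed; a pose out of reach is approached as far as the arm can. A call with a gripper value outside its range is refused whole. The fingers move at their own pace and stop on an object; the grip force is fixed at half the most. Time passes only in rows, so rows that repeat a pose let the fingers close. It gives the time, the measured TCP pose, the force, the opening and the grip force at its end, in the units of the state.
- robot.get_obs(): the state, without advancing time (a new reading comes with each control period).
- robot.snapshot(name): name is "scene" or "top" or "wrist"; returns a dict with "image" (480x640x3 uint8, red, green, blue), "depth" (480x640 float32, m along the optical axis (not along the pixel's ray), 0 where there is no reading), "fov_y" (degrees; the focal length in pixels is half the picture's height over the tangent of half this angle, whatever the lens; pixels are square), "cx", "cy" (the principal point, pixels), "origin" and "orientation" of the camera in the world; the wrist camera has in their place "T_tool_cam" (4x4, takes a point from camera to tool coordinates, whose origin is the TCP and whose axes are the flange's). Camera axes: x right, y up, looking along -z (the intrinsics and any distortion apply to the point x, -y, -z); pixel columns grow to the right and rows downward; lengths in m; the calibration is good to about 2 mm. A picture is of the moment at which its call begins: read the wrist's pose just before it.
- robot.close_job(): hands the job in; it is judged then, once.
The state is a dict: "time": time; "joint_positions": joint angles; "qvel": joint speeds; "joint_torque": joint torques, N m; "tool_pos": TCP position; "ee_rot": TCP orientation; "wrist_force": force on the tool from outside, world axes, zero at the start; "wrist_torque": the same for the moment, N m; "width": finger opening in m; "finger_force": force on a finger pad.
Only numpy, scipy, OpenCV 4.12 (cv2) and the standard library are available. Lean on these libraries where they do the work, as an engineer would, in place of code of your own. Each camera call takes 0.05 s, during which the arm holds its last target. There are 200 camera calls.

## Working session

There is one attempt and no reset: what is moved stays moved. The work goes in short steps, Python scripts to look and compute and a tool call to move; the robot and the scene stay as the last step left them, time stands still between calls to the robot, and variables do not carry over. Pictures are saved under pics/ and viewed, at most 10 in all, crops included, and the job is handed in when it is done.

Besides the shell and the picture viewer there is one more tool, called after "Emit:" as a command line: name --argument value ..., lists and objects as JSON in quotes. move_arm: Moves the arm, as the interface text tells. Its arguments: {"type":"object","properties":{"deltas":{"type":"array","items":{"type":"number"}}},"required":["deltas"]}

```bash
mkdir -p pics
cat > h.py <<'E'
import numpy as np, cv2
from scipy.spatial.transform import Rotation as R
from bench import robot
def snap(n,name=None):
    o=robot.get_obs(); s=robot.snapshot(n)
    if name: cv2.imwrite('pics/'+name,s['image'][:,:,::-1])
    s['f']=240/np.tan(np.radians(s['fov_y'])/2)
    if 'T_tool_cam' in s:
        T=np.eye(4);T[:3,:3]=R.from_euler('xyz',o['ee_rot']).as_matrix();T[:3,3]=o['tool_pos']
        s['T']=T@np.array(s['T_tool_cam'])
    else:
        T=np.eye(4);q=np.array(s['orientation'],float)
        T[:3,:3]=q if q.shape==(3,3) else R.from_euler('xyz',q).as_matrix() if q.size==3 else R.from_quat(q).as_matrix()
        T[:3,3]=s['origin'];s['T']=T
    return s
def cloud(s):
    v,u=np.mgrid[:480,:640];d=s['depth']
    p=np.stack([(u-s['cx'])/s['f']*d,-(v-s['cy'])/s['f']*d,-d],-1)
    w=p@s['T'][:3,:3].T+s['T'][:3,3]; w[d<=0]=np.nan
    return w
E
python3 - <<'E'
from h import *
print(robot.get_obs())
for n in ['scene','top','wrist']:
    s=snap(n,n+'0.png'); print({k:v for k,v in s.items() if k not in('image','depth')}, (s['depth']>0).mean())
    np.save(n+'0.npy',cloud(s))
E
```

```text
{'time': 0.0, 'joint_positions': array([ 1.07090679e+00,  8.79292631e-02,  1.37227734e+00,  8.30572536e-06,
        1.68356572e+00, -1.03099505e-01]), 'qvel': array([-3.89121127e-04,  1.35085071e-03,  5.31621791e-05,  1.14851298e-03,
       -1.03194062e-04, -1.33498904e-04]), 'joint_torque': array([ 4.26548286e-04, -3.40188611e+01, -3.02423215e+01,  7.18165515e-02,
        3.32416082e-02, -1.62739916e-04]), 'tool_pos': array([0.21228865, 0.50678169, 0.20430652]), 'ee_rot': array([-3.13942541e+00, -2.32536020e-04,  2.74480330e+00]), 'wrist_force': array([ 0.26440546, -0.38608893,  0.26275921]), 'wrist_torque': array([ 0.00569348, -0.04589111,  0.03036992]), 'finger_force': 0.0, 'width': 0.09408151250681314}
{'fov_y': 49.29036066843332, 'cx': 315.5423180967579, 'cy': 228.34741593955198, 'origin': array([1.25375732, 0.64668307, 0.77393841]), 'orientation': array([0.97865108, 0.00317395, 2.39634256]), 'f': np.float64(523.1152349738244), 'T': array([[-0.73491462, -0.38044281,  0.56139449,  1.25375732],
       [ 0.67815221, -0.40840305,  0.61099634,  0.64668307],
       [-0.00317394,  0.82
[... 667 characters left out ...]
6852878254, 'cy': 242.18594849486567, 'T_tool_cam': array([[-7.24565609e-04,  9.56840333e-01,  2.90613236e-01,
         8.53558362e-02],
       [ 9.99999713e-01,  6.29100386e-04,  4.21924273e-04,
         1.54043832e-04],
       [ 2.20889263e-04,  2.90613459e-01, -9.56840514e-01,
        -1.78612696e-01],
       [ 0.00000000e+00,  0.00000000e+00,  0.00000000e+00,
         1.00000000e+00]]), 'f': np.float64(425.46473187980433), 'T': array([[ 0.38715289, -0.88252294, -0.26695674,  0.13383539],
       [ 0.92201288,  0.36987436,  0.1143906 ,  0.54027635],
       [-0.00221188, -0.2904242 ,  0.95689544,  0.38305035],
       [ 0.        ,  0.        ,  0.        ,  1.        ]])} 0.9960481770833334
```

View pics/top0.png

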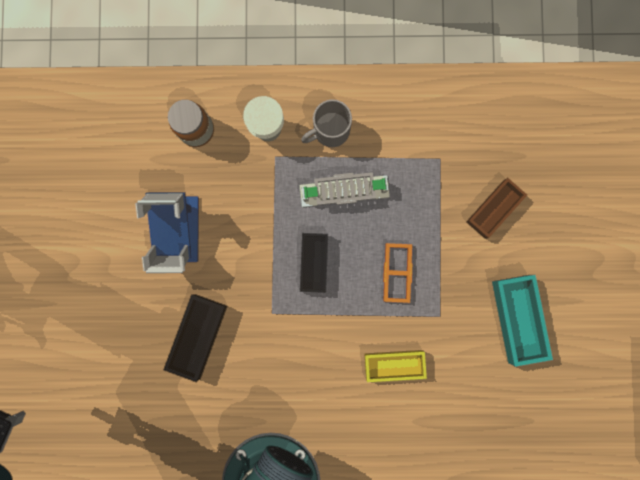

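View pics/scene0.png

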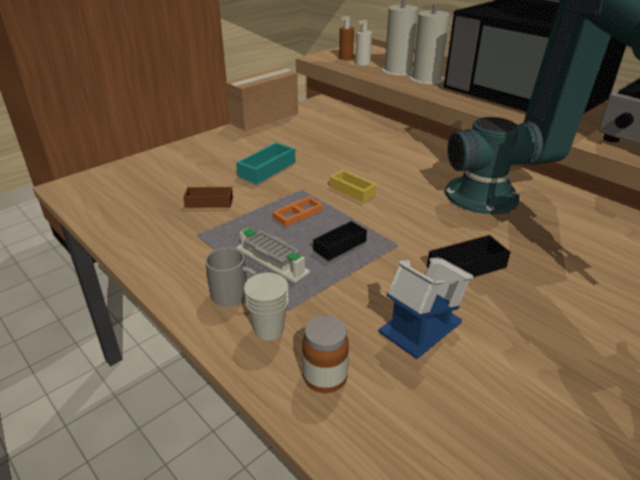

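The top view shows two black trays: the one on the mat at (314,263), and a larger one on the wood at (196,337). The riser is at (399,272), the grate on its rail at (345,190), and the cradle at (170,232). The jar, cups and jug are at (190,120), (263,118) and (332,122). The tray on the mat fits the description because it is the smaller black one. I'll measure both trays and confirm in a crop.

```bash
cat > m.py <<'E'
from h import *
im=cv2.imread('pics/top0.png'); W=np.load('top0.npy'); S=np.load('scene0.npy'); sim=cv2.imread('pics/scene0.png')
hsv=cv2.cvtColor(im,cv2.COLOR_BGR2HSV)
def comp(mask,W,z0,z1):
    m=mask&(W[...,2]>z0)&(W[...,2]<z1)
    n,l,st,c=cv2.connectedComponentsWithStats(m.astype(np.uint8))
    for i in range(1,n):
        if st[i,4]<60: continue
        p=W[l==i]; r=cv2.minAreaRect(p[:,:2].astype(np.float32)*1000)
        print('px',c[i].round(),'n',st[i,4],'mm',np.round(r[0],1),np.round(r[1],1),'ang',round(r[2],1),'z',np.round(np.nanpercentile(p[:,2],[2,50,98])*1000,1))
if __name__=='__main__':
    H,Sa,V=hsv[...,0],hsv[...,1],hsv[...,2]
    print('black');comp((V<60)&(np.arange(640)[None]>100),W,0.015,0.06)
    print('orange');comp((H>5)&(H<14)&(Sa>190),W,0.012,0.06)
    print('green');comp((H>50)&(H<75)&(Sa>120),W,0.03,0.15)
    print('rackhi');comp((W[...,0]>.5)&(W[...,1]<0.0)&(W[...,1]>-.3)&(W[...,0]<.62),W,0.041,0.056)
    print('blue');comp((H>100)&(H<125)&(Sa>120),W,0.003,0.2)
    print('tall');comp(W[...,0]>.55,W,0.08,0.2)
    print('cradle');comp((W[...,1]>.1)&(W[...,1]<.35)&(W[...,0]<.6),W,0.05,0.25)
    print('table', np.nanmedian(W[100:110,420:600,2]), 'mat',np.nanmedian(W[220:300,345:375,2]))
    a=cv2.resize(im[170:400,140:440],None,fx=2,fy=2,interpolation=cv2.INTER_CUBIC); cv2.imwrite('pics/crop1.png',a)
E
python3 m.py
```

```text
black
px [314. 262.] n 365 mm [ 484.8 -100.2] [ 55.3 127.2] ang 87.2 z [16.5 39.2 45.2]
px [195. 339.] n 1172 mm [322.4 162.3] [ 78.1 173.7] ang 69.8 z [17.2 45.8 53. ]
px [244. 466.] n 163 mm [38.9 65.2] [30.9 50.5] ang 49.3 z [15.6 29.9 58.9]
orange
green
px [379. 184.] n 99 mm [ 656.1 -244.3] [24.4 19.3] ang 89.9 z [48.8 54.1 61.3]
px [310. 192.] n 96 mm [639.3 -94.4] [19.3 24.3] ang 0.0 z [50.  54.1 61.4]
rackhi
px [335. 202.] n 110 mm [ 616.9 -151.7] [ 6.7 86.5] ang 0.5 z [42.4 49.6 54.2]
blue
px [192. 202.] n 80 mm [624.  177.9] [23.  20.5] ang 86.4 z [ 6.4 11.8 16.9]
px [167. 235.] n 970 mm [549.7 212.8] [82.4 89.5] ang 88.4 z [49.9 67.9 88.7]
tall
px [263. 116.] n 1310 mm [796.3   4.8] [83.4 83.3] ang 47.3 z [ 89.9 115.1 120.5]
px [330. 120.] n 417 mm [ 787.7 -140.4] [83.7 94. ] ang 66.4 z [ 80.8  96.2 104.2]
px [187. 119.] n 1245 mm [793.3 168. ] [78.5 81.7] ang 81.6 z [ 83.9 117.8 123.9]
px [163. 207.] n 1445 mm [598.8 214. ] [88.  73.8] ang 89.7 z [ 80.8 107.8 172. ]
cradle
px [166. 239.] n 2669 mm [532.5 214.3] [ 89.4 135.2] ang 89.7 z [ 52.2  79.8 161. ]
table -0.00012595073643884014 mat 0.003847466800436461
```

View pics/crop1.png

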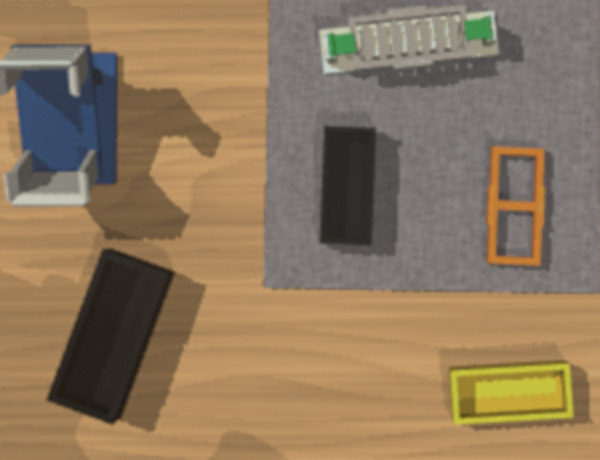

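The crop shows the small black tray on the mat, measured at about 127x55 mm. The other black tray is 174x78 mm, so it is the look-alike. Next I'll measure the riser, the grate yaw and the nest frame.

```bash
cat > m2.py <<'E'
from m import *
H,Sa,V=hsv[...,0],hsv[...,1],hsv[...,2]
print(hsv[272,387],hsv[272,411],W[272,387],W[272,411],hsv[250,398])
def rect(mask,W,lab):
    p=W[mask]; p=p[np.isfinite(p[:,0])]; r=cv2.minAreaRect(p[:,:2].astype(np.float32)*1000)
    print(lab,len(p),np.round(r[0],1),np.round(r[1],1),round(r[2],1),'mean',np.round(p.mean(0)*1000,1))
R0=np.zeros(H.shape,bool);R0[235:310,375:420]=1
rect(R0&(Sa>150)&(W[...,2]>.008)&(W[...,2]<.026),W,'riser top')
hs=cv2.cvtColor(sim,cv2.COLOR_BGR2HSV)
for nm,h,w in(('top',hsv,W),('scene',hs,S)):
    g=(h[...,0]>50)&(h[...,0]<75)&(h[...,1]>110)&(w[...,0]>.55)&(w[...,0]<.75)&(w[...,1]<0)&(w[...,1]>-.35)
    n,l,st,c=cv2.connectedComponentsWithStats(g.astype(np.uint8))
    for i in range(1,n):
        if st[i,4]>30: print(nm,'clip',c[i],np.nanmedian(w[l==i],0))
    t=(h[...,2]<70)&(w[...,0]>.39)&(w[...,0]<.58)&(w[...,1]<-.05)&(w[...,1]>-.15)&(w[...,2]>.034)&(w[...,2]<.046)
    rect(t,w,nm+' tray rim')
    o=(h[...,0]>3)&(h[...,0]<16)&(h[...,1]>170)&(w[...,0]>.39)&(w[...,0]<.58)&(w[...,1]<-.2)&(w[...,1]>-.33)&(w[...,2]>.016)&(w[...,2]<.028)
    rect(o,w,nm+' riser top')
    b=(h[...,0]>100)&(h[...,0]<125)&(h[...,1]>120)&(w[...,2]>.045)&(w[...,2]<.12)&(w[...,1]>.15)&(w[...,1]<.3)&(w[...,0]>.4)
    b=cv2.erode(b.astype(np.uint8),np.ones((3,3)))>0
    p=w[b]
    for _ in range(4):
        c=p.mean(0);u,s,vt=np.linalg.svd(p-c,full_matrices=False);n_=vt[2]*np.sign(vt[2,2]);p=p[abs((p-c)@n_)<2*s[2]/np.sqrt(len(p))+5e-4]
    print(nm,'floor n',n_,'tilt',np.degrees(np.arccos(n_[2])),'c',c,len(p),'res',s[2]/np.sqrt(len(p)))
    xn=np.array([0,0,1])-n_*n_[2];xn/=np.linalg.norm(xn);yn=np.cross(n_,xn)
    print(' yaw',np.degrees(np.arctan2(xn[1],xn[0])))
    q=w[(w[...,1]>.1)&(w[...,1]<.33)&(w[...,0]>.4)&(w[...,0]<.68)&(w[...,2]>.04)]
    L=np.c_[(q-c)@xn,(q-c)@yn,(q-c)@n_]*1000
    for a,bb in((-8,8),(8,30),(30,55),(55,72)):
        k=L[(L[:,2]>a)&(L[:,2]<bb)]; 
        if len(k): print('  z',a,bb,len(k),'x',np.percentile(k[:,0],[1,50,99]).round(1),'y',np.percentile(k[:,1],[1,50,99]).round(1))
    np.savez(nm+'L.npz',L=L,c=c,xn=xn,yn=yn,n=n_)
E
python3 m2.py
```

```text
[ 15 186 196] [ 17 169 180] [ 0.46272358 -0.26350559  0.02028909] [ 0.46236607 -0.31667733  0.02275783] [ 10  15 105]
riser top 621 [ 461. -287.] [ 61.4 129.2] 89.0 mean [ 462.4 -287.1   21.1]
top clip [378.70873786 184.18446602] [ 0.65576787 -0.24527811  0.05409243]
top clip [310.32692308 191.76923077] [ 0.63942836 -0.09336515  0.0540353 ]
top tray rim 383 [ 484.5 -100.2] [ 57.1 128.7] 87.5 mean [ 483.4 -100.7   39.8]
top riser top 465 [ 461.3 -285.8] [ 59.  127.2] 87.6 mean [ 460.1 -287.    22.1]
top floor n [-0.42801103  0.00985292  0.9037198 ] tilt 25.348589997942902 c [0.54420952 0.21941588 0.06788842] 709 res 0.0021486255588648463
 yaw -1.3187307034892246
  z -8 8 1978 x [-47.5  15.6  97.9] y [-47.7  -5.   35.6]
  z 8 30 371 x [-49.4 -20.3  98.8] y [-45.4  -5.   32. ]
  z 30 55 467 x [-136.6  -36.7   99.2] y [-89.5 -10.6  32.6]
  z 55 72 715 x [-56.1 -25.6 103.3] y [-49.5  -0.7  38. ]
scene clip [249.03921569 231.98039216] [ 0.65965096 -0.23996571  0.05435678]
scene clip [293.25454545 256.21818182] [ 0.64395101 -0.09289414  0.05385015]
scene tray rim 355 [487.9 -96.1] [ 62.6 133.5] 87.2 mean [493.3 -96.   37.9]
scene riser top 302 [ 466.6 -282.3] [ 62.5 131.2] 86.0 mean [ 468.8 -280.5   20. ]
scene floor n [-0.14942837 -0.40702474  0.90111155] tilt 25.69543782718493 c [0.59824667 0.23203648 0.07002996] 514 res 0.008557222773217363
 yaw 69.84062452373489
  z -8 8 615 x [-56.3 -10.6  31.3] y [-36.7  46.5 104.7]
  z 8 30 610 x [-58.3  -5.7  48.7] y [-38.5  14.9 115. ]
  z 30 55 1095 x [-72.3   0.4  53.5] y [-53.2   5.3 127.3]
  z 55 72 653 x [-68.   10.7  60.3] y [-47.6 -11.5 115.7]
```

```bash
cat > go.py <<'E'
import sys
from h import *
def go(pos,M):
    o=robot.get_obs();Rc=R.from_euler('xyz',o['ee_rot']);Rt=R.from_matrix(M)
    d=Rc.inv().apply(np.array(pos)-o['tool_pos'])*100; r=(Rc.inv()*Rt).as_rotvec()
    print('t',round(o['time'],2),'rot',r.round(4),'cm',d.round(2),'steps',max(np.linalg.norm(d)/5,np.degrees(np.linalg.norm(r))/8.59).round(1),'w',o['width'],'q',o['joint_positions'].round(2))
def down(yaw): return R.from_euler('xyz',[np.pi,0,yaw]).as_matrix()
E
python3 - <<'E'
from go import *
go([.55,.21,.30],down(np.pi))
E
```

```text
t 0.15 rot [-0.0017 -0.0005 -0.3968] cm [-42.61 -14.35  -9.53] steps 9.2 w 0.09397440245820958 q [ 1.07  0.09  1.37 -0.    1.68 -0.1 ]
```

Emit:
move_arm --deltas '[0, 0, -0.397, -42.6, -14.4, -9.5, -1, 0, 0, -0.397, -42.6, -14.4, -9.5, -1, 0, 0, -0.397, -42.6, -14.4, -9.5, -1, 0, 0, -0.397, -42.6, -14.4, -9.5, -1, 0, 0, -0.397, -42.6, -14.4, -9.5, -1, 0, 0, -0.397, -42.6, -14.4, -9.5, -1, 0, 0, -0.397, -42.6, -14.4, -9.5, -1, 0, 0, -0.397, -42.6, -14.4, -9.5, -1]'

```text
time: 0.95
tool_pos: [0.501, 0.2523, 0.2865]
ee_rot: [3.141, -0.0, -3.141]
wrist_force: [-0.1, 0.5, 1.3]
width: 0.0936
finger_force: 0.0
```

Emit:
move_arm --deltas '[0, 0, 0, 0, 0, 0, -1, 0, 0, 0, 0, 0, 0, -1, 0, 0, 0, 0, 0, 0, -1]'

```text
time: 1.25
tool_pos: [0.4991, 0.2546, 0.2858]
ee_rot: [3.141, -0.001, -3.14]
wrist_force: [-1.1, -0.4, -0.0]
width: 0.094
finger_force: 0.0
```

```bash
cat > nest.py <<'E'
from h import *
import sys
s=snap('wrist',sys.argv[1]+'.png'); w=cloud(s); np.save(sys.argv[1]+'.npy',w)
o=robot.get_obs(); print(o['time'],o['tool_pos'],o['ee_rot'])
h=cv2.cvtColor(s['image'],cv2.COLOR_RGB2HSV)
b=(h[...,0]>100)&(h[...,0]<125)&(h[...,1]>120)&(w[...,2]>.045)&(w[...,2]<.12)
b=cv2.erode(b.astype(np.uint8),np.ones((5,5)))>0
p=w[b]
for _ in range(5):
    c=p.mean(0);u,sv,vt=np.linalg.svd(p-c,full_matrices=False);n=vt[2]*np.sign(vt[2,2]);p=p[abs((p-c)@n)<2*sv[2]/np.sqrt(len(p))+3e-4]
print('n',n,'tilt',np.degrees(np.arccos(n[2])),'c',c,len(p),'res',sv[2]/np.sqrt(len(p)))
xn=np.array([0,0,1])-n*n[2];xn/=np.linalg.norm(xn);yn=np.cross(n,xn)
print('yaw',np.degrees(np.arctan2(xn[1],xn[0])))
L=(w-c)@np.stack([xn,yn,n],1)*1000
np.savez('nestL.npz',L=L,c=c,xn=xn,yn=yn,n=n,img=s['image'])
E
python3 nest.py w1
```

```text
1.3 [0.49881993 0.25490204 0.28597603] [ 3.14149500e+00 -1.04645356e-03 -3.13958783e+00]
n [-0.42333409  0.00204448  0.90597134] tilt 25.045574506968446 c [0.56774487 0.21601697 0.07837555] 8943 res 0.0007463925625153611
yaw -0.27670614707511176
```

View pics/w1.png

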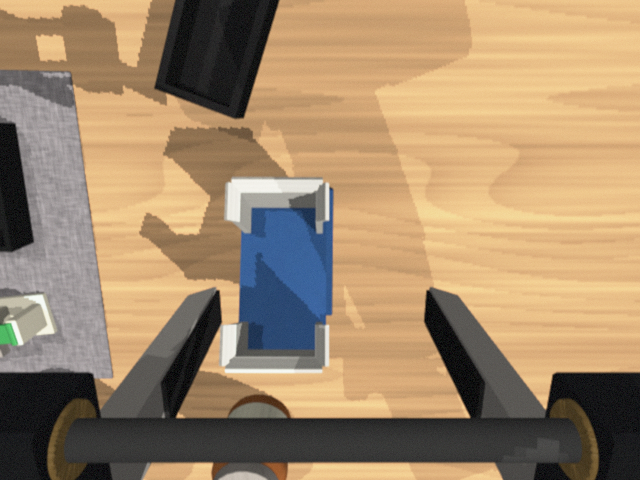

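The wrist view shows the pocket at about (278,275). Its end walls are at rows 180–225 and 325–370, with the blue floor between them. Now I'll find the pocket centre from the walls.

Run:
```python
import numpy as np,cv2
d=np.load('nestL.npz');L=d['L'];img=d['img'];x,y,z=L[...,0],L[...,1],L[...,2]
h=cv2.cvtColor(img,cv2.COLOR_RGB2HSV);blue=(h[...,0]>100)&(h[...,0]<125)&(h[...,1]>120)
roi=np.zeros(x.shape,bool);roi[170:380,205:345]=1
fl=roi&blue&(abs(z)<2.5)
k=fl&(abs(x)<35);print('floor gap y',np.percentile(y[k],[.5,99.5]).round(1))
k=fl&(abs(y)<20);print('floor x',np.percentile(x[k],[.5,99.5]).round(1))
k=fl&(abs(x)>52);print('floor corner y',np.percentile(y[k],[.5,99.5]).round(1))
wl=roi&~blue&(z>15)&(z<75)
for a,b in((15,50),(50,57),(57,65),(65,72)):
    k=wl&(z>a)&(z<b)
    for n,e in(('lo',x<0),('hi',x>0)):
        q=k&e
        if q.sum()>20: print(a,b,n,q.sum(),'x mid',np.percentile(x[q&(abs(y)<20)],[1,50,99]).round(1) if (q&(abs(y)<20)).sum() else '','y',np.percentile(y[q],[1,50,99]).round(1))
    for n,e in(('y-',y<-20),('y+',y>20)):
        q=k&e&(abs(x)>45)&(abs(x)<62)
        if q.sum()>10: print('   ',n,q.sum(),np.percentile(y[q],[2,50,98]).round(1))
k=wl&(z>20);print('all x',np.percentile(x[k],[.2,99.8]),'y',np.percentile(y[k],[.2,99.8]),'zmax',np.percentile(z[k],99))
```

```text
floor gap y [-40.9  41.1]
floor x [-69.2  65.8]
floor corner y [-31.7  29.9]
15 50 lo 945 x mid [-71.2 -70.8 -70.4] y [-37.6 -10.1  37. ]
15 50 hi 547 x mid [67.  67.1 67.3] y [-33.7 -23.8  35.3]
    y- 270 [-33.3 -32.9 -32.6]
    y+ 17 [32.5 35.1 37.6]
50 57 lo 228 x mid [-71.5 -70.9 -70.4] y [-36.3 -10.5  35.9]
50 57 hi 152 x mid [66.9 67.2 67.5] y [-37.5 -24.1  31. ]
    y- 71 [-33.3 -32.9 -32.6]
57 65 lo 1169 x mid [-77.4 -73.6 -70.9] y [-39.2  -5.7  37.2]
57 65 hi 1262 x mid [67.1 69.8 72.8] y [-38.6  -3.8  37.7]
    y- 354 [-39.5 -35.6 -32.9]
    y+ 256 [32.6 35.1 37.8]
65 72 lo 1200 x mid [-82.2 -78.6 -75.3] y [-44.   -1.1  42.8]
65 72 hi 1357 x mid [71.7 75.  77.9] y [-43.6  -0.4  43.2]
    y- 301 [-44.  -40.6 -37.7]
    y+ 303 [37.  40.3 43.2]
all x [-82.12440828  77.9303093 ] y [-44.04766894  43.21721476] zmax 69.06402298303884
```

Run:
```python
from go import *
d=np.load('nestL.npz');M=np.stack([d['xn'],d['yn'],d['n']],1);O=d['c']+M@np.array([-1.85,-.3,0])/1000
np.savez('nest.npz',M=M,O=O);print(O)
go([.46,-.10,.26],down(np.pi-.045))
```

```text
[0.56606739 0.21572506 0.07759237]
t 1.3 rot [ 0.0001 -0.001   0.047 ] cm [  3.95 -35.48   2.6 ] steps 7.2 w 0.09366711022777621 q [ 0.37  0.11  1.19  0.    1.84 -1.2 ]
```

Emit:
move_arm --deltas '[0, 0, 0.047, 3.9, -35.5, 2.6, -1, 0, 0, 0.047, 3.9, -35.5, 2.6, -1, 0, 0, 0.047, 3.9, -35.5, 2.6, -1, 0, 0, 0.047, 3.9, -35.5, 2.6, -1, 0, 0, 0.047, 3.9, -35.5, 2.6, -1, 0, 0, 0.047, 3.9, -35.5, 2.6, -1, 0, 0, 0.047, 3.9, -35.5, 2.6, -1, 0, 0, 0.047, 3.9, -35.5, 2.6, -1]'

```text
time: 2.1
tool_pos: [0.4596, -0.1038, 0.2595]
ee_rot: [-3.14, -0.001, 3.091]
wrist_force: [0.2, 0.8, 0.4]
width: 0.0938
finger_force: 0.0
```

Emit:
move_arm --deltas '[0, 0, 0, 0, 0, 0, -1, 0, 0, 0, 0, 0, 0, -1, 0, 0, 0, 0, 0, 0, -1]'

```text
time: 2.4
tool_pos: [0.4613, -0.0991, 0.2607]
ee_rot: [3.141, 0.001, 3.098]
wrist_force: [-0.6, -0.5, -1.0]
width: 0.0939
finger_force: 0.0
```

```bash
cat > obj.py <<'E'
from go import *
import sys
s=snap('wrist',sys.argv[1]+'.png');w=cloud(s);np.save(sys.argv[1]+'.npy',w)
o=robot.get_obs();print(o['time'],o['tool_pos'],o['ee_rot'])
h=cv2.cvtColor(s['image'],cv2.COLOR_RGB2HSV);z=w[...,2];X=w[...,0];Y=w[...,1]
def rect(m,lab):
    n,l,st,c=cv2.connectedComponentsWithStats(m.astype(np.uint8),connectivity=8)
    for i in range(1,n):
        if st[i,4]<150: continue
        p=w[l==i];r=cv2.minAreaRect(p[:,:2].astype(np.float32)*1000)
        print(lab,'px',c[i].round(),st[i,4],np.round(r[0],1),np.round(r[1],1),round(r[2],2),'z',np.round(np.nanpercentile(p[:,2],[2,50,98])*1000,1))
fing=np.linalg.norm((w-o['tool_pos'])[...,:2],axis=-1)
low=(z<.15)
rect(low&(h[...,2]<80)&(z>.030)&(z<.046),'tray')
rect(low&(h[...,0]>5)&(h[...,0]<22)&(h[...,1]>160)&(z>.012)&(z<.028),'riser')
rect(low&(z>.043)&(z<.056)&(X>.55),'grate')
rect(low&(h[...,0]>50)&(h[...,0]<75)&(h[...,1]>110),'clip')
E
python3 obj.py w2
```

```text
2.45 [ 0.46129545 -0.09919902  0.26066546] [3.14126168e+00 5.77362781e-04 3.09812184e+00]
tray px [566.  70.] 1277 [363.4 121.9] [128.3  60.8] 14.83 z [30.4 38.3 45.7]
tray px [625. 106.] 696 [378.7 177.7] [ 3.4 62. ] 69.16 z [30.4 37.5 45.6]
tray px [324. 226.] 2362 [486.7 -98.5] [ 57.6 129.1] 87.35 z [31.3 39.4 41.1]
tray px [600. 329.] 291 [604.8 189. ] [13.9 28.6] 31.66 z [30.4 37.9 45.5]
riser px [138. 209.] 4020 [ 463.4 -285.1] [ 62.9 128.9] 87.21 z [12.6 21.4 23.3]
grate px [604. 336.] 223 [606.8 184.7] [12.7 23.5] 43.79 z [43.2 49.1 55.8]
grate px [268. 383.] 5859 [ 650.4 -167.5] [ 68.1 189.2] 6.72 z [43.7 49.1 55.3]
grate px [300. 468.] 421 [ 766.7 -140.2] [79.4 30.4] 88.2 z [43.4 51.3 55.8]
grate px [422. 468.] 357 [773.3   4.7] [25.7 66.6] 4.21 z [43.5 50.9 55.8]
clip px [336. 377.] 504 [642.  -92.9] [25.7 28.3] 4.62 z [52.7 54.5 56.7]
clip px [197. 396.] 443 [ 658.1 -242.1] [24.3 27.7] 6.86 z [52.2 54.4 56.5]
```

View pics/w2.png

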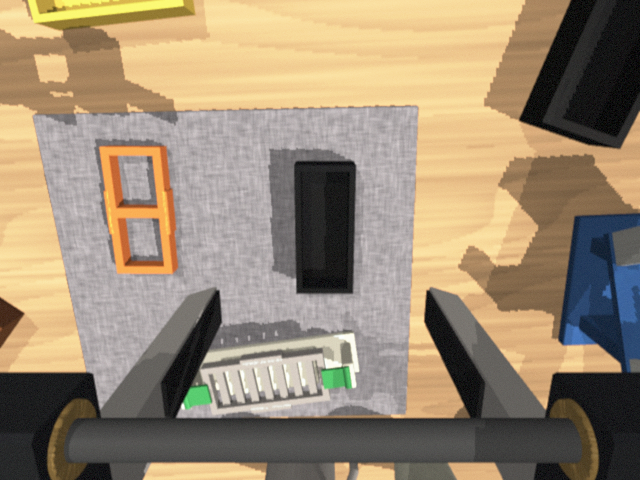

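The wrist view shows the tray at (324,226), measuring 129x58 mm with the rim at z=0.039. That matches the given sizes. The riser is at (138,209), measuring 129x63. I'm approaching the tray.

Run:
```python
from go import *
go([.4867,-.0985,.055],down(np.pi-.046))
```

```text
t 2.45 rot [0.0003 0.0006 0.0025] cm [-2.52  0.17 20.57] steps 4.1 w 0.0938598926243139 q [-0.33 -0.09  1.44  0.    1.79 -1.86]
```

Emit:
move_arm --deltas '[0, 0, 0.002, -2.5, 0.2, 10, -1, 0, 0, 0.002, -2.5, 0.2, 20.6, -1, 0, 0, 0.002, -2.5, 0.2, 20.6, -1, 0, 0, 0.002, -2.5, 0.2, 20.6, -1, 0, 0, 0.002, -2.5, 0.2, 20.6, -1, 0, 0, 0.002, -2.5, 0.2, 20.6, -1, 0, 0, 0.002, -2.5, 0.2, 20.6, -1]'

```text
time: 3.15
tool_pos: [0.488, -0.1003, 0.0573]
ee_rot: [-3.14, 0.004, 3.094]
wrist_force: [0.0, -0.1, 1.0]
width: 0.094
finger_force: 0.0
```

Run:
```python
from go import *
go([.4867,-.0985,.012],down(np.pi-.046))
```

```text
t 3.15 rot [-0.0012  0.0045 -0.0018] cm [0.16 0.18 4.53] steps 0.9 w 0.09396846404867824 q [-0.32  0.05  1.71  0.    1.38 -1.84]
```

Emit:
move_arm --deltas '[0, 0, 0, 0, 0.1, 3, -1, 0, 0, 0, 0, 0.1, 4.4, -1, 0, 0, 0, 0, 0.1, 4.4, -1, 0, 0, 0, 0, 0.1, 4.4, 1, 0, 0, 0, 0, 0.1, 4.4, 1, 0, 0, 0, 0, 0.1, 4.4, 1, 0, 0, 0, 0, 0.1, 4.4, 1, 0, 0, 0, 0, 0.1, 4.4, 1]'

```text
time: 3.95
tool_pos: [0.4864, -0.0991, 0.0109]
ee_rot: [3.141, 0.001, 3.093]
wrist_force: [-0.6, -0.1, 4.3]
width: 0.0575
finger_force: 30.1
```

Run:
```python
from go import *
o=robot.get_obs();print(o['tool_pos'],o['ee_rot'],o['width'],o['finger_force'],o['wrist_force'])
np.savez('g_tray.npz',p=o['tool_pos'],r=o['ee_rot'])
d=np.load('nest.npz');print(d['O']+d['M'][:,2]*.1, d['M'])
```

```text
[ 0.48641707 -0.09912278  0.01087908] [3.14127350e+00 8.87169162e-04 3.09272797e+00] 0.05753657448870426 30.054736733436584 [-0.60055983 -0.11098658  4.29065885]
[0.52373398 0.21592951 0.16818951] [[ 9.05960774e-01  4.82941455e-03 -4.23334091e-01]
 [-4.37531117e-03  9.99988338e-01  2.04447966e-03]
 [ 4.23339028e-01  2.16840434e-19  9.05971339e-01]]
```

```bash
cat >> go.py <<'E'
def gonest(x,y,z):
    d=np.load('nest.npz');M=d['M'];T=np.stack([-M[:,0],M[:,1],-M[:,2]],1)
    go(d['O']+M@np.array([x,y,z])/1000,T)
    o=robot.get_obs();print('TCP in nest mm',(M.T@(o['tool_pos']-d['O'])*1000).round(2),'F',o['wrist_force'].round(1),'ff',round(o['finger_force'],1))
E
echo
```

Emit:
move_arm --deltas '[0, 0, 0, 0, 0, -2, 1, 0, 0, 0, 0, 0, -7, 1, 0, 0, 0, 0, 0, -12, 1, 0, 0, 0, 0, 0, -18, 1, 0, 0, 0, 0, 0, -18, 1, 0, 0, 0, 0, 0, -18, 1, 0, 0, 0, 0, 0, -18, 1]'

```text
time: 4.65
tool_pos: [0.485, -0.0989, 0.188]
ee_rot: [3.14, -0.004, 3.093]
wrist_force: [0.2, 0.3, -2.7]
width: 0.0577
finger_force: 30.0
```

Run:
```python
from go import *
gonest(-.3,0,125)
```

```text
t 4.65 rot [-0.0084 -0.4408 -0.0435] cm [-1.25 31.58 -0.24] steps 6.3 w 0.057700458984082985 q [-0.32 -0.03  1.52  0.    1.65 -1.84]
TCP in nest mm [ -25.33 -314.97  133.7 ] F [ 0.2  0.3 -2.7] ff 30.0
```

Emit:
move_arm --deltas '[0, -0.22, -0.02, -0.6, 10, -1, 1, -0.008, -0.44, -0.044, -1.2, 20, -1, 1, -0.008, -0.44, -0.044, -1.2, 31.6, -0.2, 1, -0.008, -0.44, -0.044, -1.2, 31.6, -0.2, 1, -0.008, -0.44, -0.044, -1.2, 31.6, -0.2, 1, -0.008, -0.44, -0.044, -1.2, 31.6, -0.2, 1, -0.008, -0.44, -0.044, -1.2, 31.6, -0.2, 1, -0.008, -0.44, -0.044, -1.2, 31.6, -0.2, 1]'

```text
time: 5.45
tool_pos: [0.511, 0.218, 0.1872]
ee_rot: [-3.137, 0.432, -3.139]
wrist_force: [0.2, 0.2, -0.8]
width: 0.0574
finger_force: 30.0
```

Emit:
move_arm --deltas '[0, 0, 0, 0, 0, 0, 1, 0, 0, 0, 0, 0, 0, 1]'

```text
time: 5.65
tool_pos: [0.5128, 0.2143, 0.1903]
ee_rot: [-3.138, 0.437, 3.137]
wrist_force: [-0.2, -0.3, -2.1]
width: 0.0577
finger_force: 30.0
```

Run:
```python
from go import *
gonest(-.3,0,85)
```

```text
t 5.65 rot [-0.0036 -0.0003  0.0004] cm [-0.03  0.18  3.97] steps 0.8 w 0.05772013158096043 q [ 0.4  -0.18  1.73 -0.18  1.2  -1.13]
TCP in nest mm [ -0.55  -1.66 124.67] F [-0.2 -0.3 -2.1] ff 30.0
```

Emit:
move_arm --deltas '[-0.003, 0, 0, 0, 0.1, 2, 1, -0.003, 0, 0, 0, 0.1, 4, 1, -0.003, 0, 0, 0, 0.1, 4, 1, -0.003, 0, 0, 0, 0.1, 4, 1, -0.003, 0, 0, 0, 0.1, 4, 1]'

```text
time: 6.15
tool_pos: [0.531, 0.2162, 0.1576]
ee_rot: [3.14, 0.442, 3.137]
wrist_force: [0.3, 0.8, -0.9]
width: 0.058
finger_force: 30.0
```

Run:
```python
from go import *
s=snap('wrist','w3.png')
gonest(-.3,0,40)
w=cloud(s);d=np.load('nest.npz');L=(w-d['O'])@d['M']*1000
h=cv2.cvtColor(s['image'],cv2.COLOR_RGB2HSV)
k=(h[...,2]<70)&(L[...,2]>100)&(L[...,2]<128)&(abs(L[...,0])<75)&(abs(L[...,1])<36)
r=cv2.minAreaRect(L[k][:,:2].astype(np.float32));print('tray rim in nest',r,np.percentile(L[k][:,2],[5,50,95]))
```

```text
t 6.2 rot [0.0021 0.0052 0.0001] cm [ 0.28 -0.06  4.75] steps 1.0 w 0.057671034175347524 q [ 0.39 -0.13  1.75 -0.18  1.12 -1.13]
TCP in nest mm [ 2.24  0.54 87.54] F [-0.9 -0.5 -1.1] ff 30.0
tray rim in nest ((2.4101791381835938, 0.6464614868164062), (61.074153900146484, 131.0069580078125), 89.95264434814453) [103.52794559 115.91103945 117.35157362]
```

View pics/w3.png

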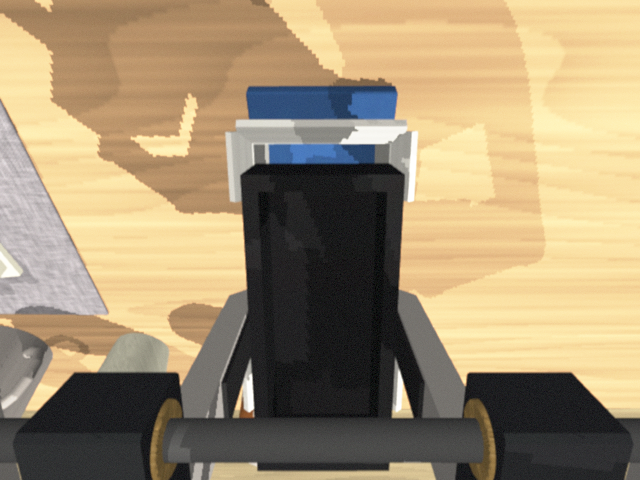

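The tray is held squarely above the pocket. Its black body spans (245–400, 165–470) and is level, about 2 mm up-slope of centre. I'll correct that and lower it.

Emit:
move_arm --deltas '[0, 0.003, 0, 0.2, 0, 0, 1, 0, 0.003, 0, 0.2, 0, 1.5, 1, 0, 0.003, 0, 0.2, 0, 3, 1, 0, 0.003, 0, 0.2, 0, 4.6, 1, 0, 0.003, 0, 0.2, 0, 4.6, 1, 0, 0.003, 0, 0.2, 0, 4.6, 1, 0, 0.003, 0, 0.2, 0, 4.6, 1]'

```text
time: 6.9
tool_pos: [0.5487, 0.217, 0.1153]
ee_rot: [3.14, 0.439, 3.138]
wrist_force: [-0.2, 0.1, -1.2]
width: 0.0581
finger_force: 30.0
```

Run:
```python
from go import *
gonest(-.3,0,6.9)
```

```text
t 6.9 rot [0.0025 0.002  0.001 ] cm [ 0.06 -0.13  3.46] steps 0.7 w 0.058102567370350654 q [ 0.37 -0.07  1.77 -0.18  1.03 -1.13]
TCP in nest mm [ 0.26  1.23 41.51] F [-0.2  0.1 -1.2] ff 30.0
```

Emit:
move_arm --deltas '[0, 0, 0, 0, -0.1, 1, 1, 0, 0, 0, 0, -0.1, 2, 1, 0, 0, 0, 0, -0.1, 2.8, 1, 0, 0, 0, 0, -0.1, 3.2, 1, 0, 0, 0, 0, -0.1, 3.4, 1, 0, 0, 0, 0, -0.1, 3.4, 1, 0, 0, 0, 0, -0.1, 3.4, 1]'

```text
time: 7.6
tool_pos: [0.5614, 0.2153, 0.0834]
ee_rot: [3.142, 0.434, 3.138]
wrist_force: [-10.7, -2.5, 7.3]
width: 0.0581
finger_force: 30.0
```

Run:
```python
from go import *
gonest(-.3,0,6.9)
```

```text
t 7.6 rot [ 0.0005 -0.0027  0.001 ] cm [-0.15  0.04  0.03] steps 0.0 w 0.05805000253535849 q [ 0.36 -0.01  1.79 -0.18  0.96 -1.13]
TCP in nest mm [-1.77 -0.43  7.21] F [-10.7  -2.5   7.3] ff 30.0
```

Emit:
move_arm --deltas '[0, 0, 0, -0.1, 0, 0, 1, 0, 0, 0, -0.1, 0, 0, 1, 0, 0, 0, -0.1, 0, 0, -1, 0, 0, 0, -0.1, 0, 0, -1, 0, 0, 0, -0.1, 0, 0, -1, 0, 0, 0, -0.1, 0, 0, -1]'

```text
time: 8.2
tool_pos: [0.5639, 0.2157, 0.0834]
ee_rot: [3.14, 0.437, 3.138]
wrist_force: [-0.1, -0.4, -1.1]
width: 0.0863
finger_force: 0.0
```

Emit:
move_arm --deltas '[0, 0, 0, 0, 0, -2, -1, 0, 0, 0, 0, 0, -6, -1, 0, 0, 0, 0, 0, -11, -1, 0, 0, 0, 0, 0, -16, -1, 0, 0, 0, 0, 0, -20, -1, 0, 0, 0, 0, 0, -20, -1, 0, 0, 0, 0, 0, -20, -1, 0, 0, 0, 0, 0, -20, -1]'

```text
time: 9.0
tool_pos: [0.4786, 0.2154, 0.2623]
ee_rot: [-3.141, 0.434, 3.138]
wrist_force: [0.7, 0.3, 0.4]
width: 0.0936
finger_force: 0.0
```

```bash
cat > chk.py <<'E'
from go import *
import sys
s=snap('wrist',sys.argv[1]+'.png');w=cloud(s);d=np.load('nest.npz');L=(w-d['O'])@d['M']*1000;np.save(sys.argv[1]+'L.npy',L)
h=cv2.cvtColor(s['image'],cv2.COLOR_RGB2HSV);lo,hi=float(sys.argv[2]),float(sys.argv[3])
k=(abs(L[...,0])<72)&(abs(L[...,1])<36)&(L[...,2]>lo)&(L[...,2]<hi)
c=sys.argv[4]
k&=(h[...,2]<70) if c=='black' else ((h[...,0]<22)&(h[...,1]>140)) if c=='orange' else (h[...,1]<60)
p=L[k];r=cv2.minAreaRect(p[:,:2].astype(np.float32));print('n',len(p),np.round(r[0],1),np.round(r[1],1),round(r[2],2),'z',np.percentile(p[:,2],[5,25,50,75,95]).round(1))
A=np.c_[p[:,:2],np.ones(len(p))];q=p[:,2]
g=abs(q-np.median(q))<4;co=np.linalg.lstsq(A[g],q[g],rcond=None)[0];print('plane',co.round(4))
E
python3 chk.py w4 20 46 black;python3 - <<'E'
from go import *
go([.4634,-.2851,.20],down(np.pi-.049))
E
```

```text
n 3514 [-0.2 -0.2] [129.7  58. ] 0.14 z [22.9 35.1 36.  36.6 37.4]
plane [-2.20000e-03  3.00000e-04  3.61172e+01]
t 9.05 rot [0.009  0.4329 0.0449] cm [  3.81 -50.04   5.08] steps 10.1 w 0.0942732197623337 q [ 0.43 -0.27  1.65 -0.18  1.37 -1.13]
```

The tray is home: centre (-0.2,-0.2) mm, rim at 36.1 mm, square. Next is the riser.

Emit:
move_arm --deltas '[0.009, 0.433, 0.045, 3.8, -50, 5, -1, 0.009, 0.433, 0.045, 3.8, -50, 5, -1, 0.009, 0.433, 0.045, 3.8, -50, 5, -1, 0.009, 0.433, 0.045, 3.8, -50, 5, -1, 0.009, 0.433, 0.045, 3.8, -50, 5, -1, 0.009, 0.433, 0.045, 3.8, -50, 5, -1, 0.009, 0.433, 0.045, 3.8, -50, 5, -1, 0.009, 0.433, 0.045, 3.8, -50, 5, -1]'

```text
time: 9.85
tool_pos: [0.4662, -0.1832, 0.2127]
ee_rot: [3.138, 0.0, 3.092]
wrist_force: [0.4, 0.0, 0.1]
width: 0.094
finger_force: 0.0
```

Run:
```python
from go import *
go([.4634,-.2851,.20],down(np.pi-.049))
```

```text
t 9.85 rot [ 0.0039  0.0004 -0.0006] cm [ -0.23 -10.2    1.23] steps 2.1 w 0.09403375320155417 q [-0.49 -0.02  1.47  0.    1.7  -2.01]
```

Emit:
move_arm --deltas '[0.003, 0, 0, -0.2, -5, 0.6, -1, 0.003, 0, 0, -0.2, -10, 1.2, -1, 0.003, 0, 0, -0.2, -10, 1.2, -1, 0.003, 0, 0, -0.2, -10, 1.2, -1, 0.003, 0, 0, -0.2, -10, 1.2, -1]'

```text
time: 10.35
tool_pos: [0.4642, -0.2801, 0.202]
ee_rot: [3.141, 0.002, 3.093]
wrist_force: [0.7, -0.2, -0.2]
width: 0.0941
finger_force: 0.0
```

```bash
python3 obj.py w5 | grep -v grate
python3 - <<'E'
from go import *
go([.4634,-.2851,.050],down(np.pi-.049))
E
```

```text
10.4 [ 0.46447523 -0.27980012  0.20269116] [3.14147152 0.0032076  3.09425298]
tray px [ 14. 109.] 1010 [ 360.3 -513.3] [67.8  3. ] 10.47 z [30.3 37.4 45.6]
tray px [124. 328.] 196 [ 557.9 -465.7] [53.3  3.1] 47.7 z [30.1 32.3 34.8]
tray px [415. 384.] 304 [ 623.8 -201.9] [ 5.6 65.1] 11.61 z [38.9 42.8 45.8]
riser px [316. 211.] 4547 [ 463.6 -285.7] [ 61.2 129.6] 87.41 z [14.2 21.4 23. ]
t 10.4 rot [0.0001 0.0032 0.0017] cm [ 0.13 -0.54 15.27] steps 3.1 w 0.09383298194265849 q [-0.65  0.07  1.4   0.    1.67 -2.17]
```

Emit:
move_arm --deltas '[0, 0.003, 0, 0.1, -0.6, 5, -1, 0, 0.003, 0, 0.1, -0.6, 10, -1, 0, 0.003, 0, 0.1, -0.6, 15.3, -1, 0, 0.003, 0, 0.1, -0.6, 15.3, -1, 0, 0.003, 0, 0.1, -0.6, 15.3, -1, 0, 0.003, 0, 0.1, -0.6, 15.3, -1]'

```text
time: 11.0
tool_pos: [0.4659, -0.288, 0.0539]
ee_rot: [-3.137, 0.006, 3.094]
wrist_force: [-0.3, -0.1, -0.3]
width: 0.0935
finger_force: 0.0
```

Run:
```python
from go import *
go([.4636,-.2857,.0065],down(np.pi-.046))
```

```text
t 11.0 rot [-0.0045  0.006  -0.0015] cm [0.27 0.24 4.74] steps 1.0 w 0.09354655211558537 q [-0.66  0.16  1.6  -0.    1.38 -2.18]
```

Emit:
move_arm --deltas '[0, 0, 0, 0.1, 0.1, 2, -1, 0, 0, 0, 0.1, 0.1, 4.1, -1, 0, 0, 0, 0.1, 0.1, 4.2, -1, 0, 0, 0, 0.1, 0.1, 4.2, -1, 0, 0, 0, 0.1, 0.1, 4.2, -1]'

```text
time: 11.5
tool_pos: [0.4644, -0.2873, 0.011]
ee_rot: [-3.138, 0.005, 3.093]
wrist_force: [0.5, -1.2, 0.6]
width: 0.0942
finger_force: 0.0
```

Run:
```python
from go import *
go([.4636,-.2857,.0065],down(np.pi-.046))
```

```text
t 11.5 rot [-0.0037  0.0049 -0.0026] cm [0.09 0.16 0.45] steps 0.1 w 0.0941954795837653 q [-0.66  0.19  1.65 -0.    1.29 -2.18]
```

Emit:
move_arm --deltas '[-0.003, 0.004, 0, 0.1, 0.1, 0.4, -1, -0.003, 0.004, 0, 0.1, 0.1, 0.4, -1, -0.003, 0.004, 0, 0.1, 0.1, 0.4, 1, -0.003, 0.004, 0, 0.1, 0.1, 0.4, 1, -0.003, 0.004, 0, 0.1, 0.1, 0.4, 1, -0.003, 0.004, 0, 0.1, 0.1, 0.4, 1, -0.003, 0.004, 0, 0.1, 0.1, 0.4, 1]'

```text
time: 12.2
tool_pos: [0.4619, -0.2853, 0.0044]
ee_rot: [3.14, -0.003, 3.093]
wrist_force: [0.3, 0.4, 0.4]
width: 0.0613
finger_force: 30.1
```

Run:
```python
from go import *
o=robot.get_obs();print(o)
```

```text
{'time': 12.2, 'joint_positions': array([-6.57582459e-01,  2.01623665e-01,  1.65491570e+00, -2.52767910e-04,
        1.28836837e+00, -2.17962283e+00]), 'qvel': array([-0.00112236, -0.00045107,  0.00033266, -0.00080134,  0.00061638,
        0.0001459 ]), 'joint_torque': array([ 1.51760406e-01, -3.50329471e+01, -2.64030755e+01,  7.99236191e-02,
        1.60130449e-01,  7.13345867e-05]), 'tool_pos': array([ 0.46186159, -0.28526251,  0.0043757 ]), 'ee_rot': array([ 3.13989568e+00, -2.85812983e-03,  3.09290997e+00]), 'wrist_force': array([0.32879716, 0.38163714, 0.39633188]), 'wrist_torque': array([-0.08252905,  0.09055741,  0.0107452 ]), 'finger_force': 30.10409278129373, 'width': 0.06133738476812804}
```

Emit:
move_arm --deltas '[0, 0, 0, 0, 0, -1, 1, 0, 0, 0, 0, 0, -4, 1, 0, 0, 0, 0, 0, -9, 1, 0, 0, 0, 0, 0, -14, 1, 0, 0, 0, 0, 0, -19, 1, 0, 0, 0, 0, 0, -22, 1, 0, 0, 0, 0, 0, -22, 1]'

```text
time: 12.9
tool_pos: [0.4645, -0.287, 0.2313]
ee_rot: [-3.137, 0.007, 3.093]
wrist_force: [0.3, 0.0, -0.7]
width: 0.0619
finger_force: 30.0
```

Run:
```python
from go import *
gonest(-1.7,0,150)
```

```text
t 12.9 rot [-0.0145 -0.4301 -0.0419] cm [-1.2  50.43  1.62] steps 10.1 w 0.06186829203798479 q [-0.66  0.07  1.34  0.    1.72 -2.18]
TCP in nest mm [ -24.77 -503.23  181.28] F [ 0.3  0.  -0.7] ff 30.0
```

Emit:
move_arm --deltas '[-0.014, -0.43, -0.042, -1.2, 50.4, 1.6, 1, -0.014, -0.43, -0.042, -1.2, 50.4, 1.6, 1, -0.014, -0.43, -0.042, -1.2, 50.4, 1.6, 1, -0.014, -0.43, -0.042, -1.2, 50.4, 1.6, 1, -0.014, -0.43, -0.042, -1.2, 50.4, 1.6, 1, -0.014, -0.43, -0.042, -1.2, 50.4, 1.6, 1, -0.014, -0.43, -0.042, -1.2, 50.4, 1.6, 1, -0.014, -0.43, -0.042, -1.2, 50.4, 1.6, 1]'

```text
time: 13.7
tool_pos: [0.4897, 0.1151, 0.2102]
ee_rot: [3.135, 0.425, 3.134]
wrist_force: [1.2, -0.4, -1.6]
width: 0.0615
finger_force: 30.0
```

Run:
```python
from go import *
gonest(-1.7,0,120)
```

```text
t 13.7 rot [ 0.0057 -0.0125 -0.0028] cm [-1.1  10.09  3.27] steps 2.1 w 0.0615431438939357 q [ 0.16 -0.34  1.8  -0.07  1.26 -1.4 ]
TCP in nest mm [ -12.62 -101.03  152.27] F [ 1.2 -0.4 -1.6] ff 30.0
```

Emit:
move_arm --deltas '[0.005, -0.01, -0.003, -1, 5, 1, 1, 0.005, -0.01, -0.003, -1, 10, 3, 1, 0.005, -0.01, -0.003, -1, 10, 3.2, 1, 0.005, -0.01, -0.003, -1, 10, 3.2, 1, 0.005, -0.01, -0.003, -1, 10, 3.2, 1, 0.005, -0.01, -0.003, -1, 10, 3.2, 1, 0.005, -0.01, -0.003, -1, 10, 3.2, 1]'

```text
time: 14.4
tool_pos: [0.5146, 0.2117, 0.1889]
ee_rot: [3.14, 0.438, 3.134]
wrist_force: [0.4, -0.8, -1.2]
width: 0.0618
finger_force: 30.0
```

```bash
python3 chk.py w6 105 150 orange
python3 - <<'E'
from go import *
gonest(-1.7,0,75)
E
```

```text
n 19296 [-1.4 -4.3] [ 63.5 123.5] 89.9 z [125.6 138.8 139.7 140.2 140.9]
plane [ 4.600000e-03 -2.300000e-03  1.398462e+02]
t 14.45 rot [ 0.0006  0.0015 -0.0025] cm [0.24 0.41 4.77] steps 1.0 w 0.06187930942421417 q [ 0.39 -0.19  1.73 -0.18  1.19 -1.14]
TCP in nest mm [  0.57  -4.1  122.68] F [ 0.6 -0.7 -0.8] ff 30.0
```

Emit:
move_arm --deltas '[0, 0, 0, 0.2, 0.4, 0, 1, 0, 0, 0, 0.2, 0.4, 1.5, 1, 0, 0, 0, 0.2, 0.4, 3, 1, 0, 0, 0, 0.2, 0.4, 4, 1, 0, 0, 0, 0.2, 0.4, 4, 1, 0, 0, 0, 0.2, 0.4, 4, 1]'

```text
time: 15.05
tool_pos: [0.5294, 0.2172, 0.1511]
ee_rot: [3.14, 0.437, 3.136]
wrist_force: [0.2, 0.4, -1.1]
width: 0.0617
finger_force: 30.0
```

Run:
```python
from go import *
gonest(-1.5,0,60)
```

```text
t 15.05 rot [ 0.0011  0.0001 -0.0003] cm [-0.06 -0.13  2.22] steps 0.4 w 0.06172736238918085 q [ 0.39 -0.13  1.76 -0.18  1.11 -1.13]
TCP in nest mm [-2.08  1.28 82.16] F [ 0.2  0.4 -1.1] ff 30.0
```

Emit:
move_arm --deltas '[0, 0, 0, 0, -0.1, 0, 1, 0, 0, 0, 0, -0.1, 1, 1, 0, 0, 0, 0, -0.1, 2.2, 1, 0, 0, 0, 0, -0.1, 2.2, 1, 0, 0, 0, 0, -0.1, 2.2, 1]'

```text
time: 15.55
tool_pos: [0.5383, 0.216, 0.1298]
ee_rot: [3.141, 0.435, 3.137]
wrist_force: [0.2, 1.0, -1.6]
width: 0.0614
finger_force: 30.0
```

Run:
```python
from go import *
gonest(-1.5,0,36.6)
```

```text
t 15.55 rot [ 0.0004 -0.0018  0.0001] cm [-0.16 -0.01  2.25] steps 0.5 w 0.061445942194296395 q [ 0.38 -0.1   1.77 -0.18  1.07 -1.13]
TCP in nest mm [-3.03  0.1  59.09] F [ 0.2  1.  -1.6] ff 30.0
```

Emit:
move_arm --deltas '[0, 0, 0, -0.1, 0, 0.6, 1, 0, 0, 0, -0.1, 0, 1.2, 1, 0, 0, 0, -0.1, 0, 1.7, 1, 0, 0, 0, -0.1, 0, 2.1, 1, 0, 0, 0, -0.1, 0, 2.3, 1, 0, 0, 0, -0.1, 0, 2.3, 1, 0, 0, 0, -0.1, 0, 2.3, 1]'

```text
time: 16.25
tool_pos: [0.5495, 0.2162, 0.1107]
ee_rot: [3.14, 0.438, 3.137]
wrist_force: [-0.2, -0.0, -1.2]
width: 0.062
finger_force: 30.0
```

Run:
```python
from go import *
gonest(-1.5,0,36.6)
```

```text
t 16.25 rot [ 0.0012  0.0004 -0.0001] cm [ 0.05 -0.04  0.05] steps 0.0 w 0.061971088295110374 q [ 0.37 -0.06  1.78 -0.18  1.02 -1.13]
TCP in nest mm [-1.01  0.41 37.07] F [-0.2 -0.  -1.2] ff 30.0
```

Emit:
move_arm --deltas '[0, 0, 0, 0, 0, 0.1, 1, 0, 0, 0, 0, 0, 0.1, 1, 0, 0, 0, 0, 0, 0.1, 1]'

```text
time: 16.55
tool_pos: [0.5496, 0.2163, 0.1105]
ee_rot: [3.14, 0.438, 3.137]
wrist_force: [-5.3, -1.0, 4.1]
width: 0.0617
finger_force: 30.0
```

Run:
```python
from go import *
gonest(-1.5,0,36.6)
```

```text
t 16.55 rot [ 0.0014  0.0004 -0.0002] cm [ 0.05 -0.05  0.02] steps 0.0 w 0.06169602228453941 q [ 0.37 -0.06  1.78 -0.18  1.02 -1.13]
TCP in nest mm [-0.96  0.5  36.8 ] F [-5.3 -1.   4.1] ff 30.0
```

Contact along the pocket axis is about 7 N, so the riser is seated. I'll release it and retreat.

Emit:
move_arm --deltas '[0, 0, 0, 0, 0, 0, 1, 0, 0, 0, 0, 0, 0, -1, 0, 0, 0, 0, 0, 0, -1, 0, 0, 0, 0, 0, 0, -1, 0, 0, 0, 0, 0, 0, -1]'

```text
time: 17.05
tool_pos: [0.5499, 0.2162, 0.1096]
ee_rot: [3.14, 0.437, 3.137]
wrist_force: [-0.5, 1.2, -0.5]
width: 0.0901
finger_force: 0.0
```

Emit:
move_arm --deltas '[0, 0, 0, 0, 0, -2, -1, 0, 0, 0, 0, 0, -6, -1, 0, 0, 0, 0, 0, -11, -1, 0, 0, 0, 0, 0, -16, -1, 0, 0, 0, 0, 0, -18, -1, 0, 0, 0, 0, 0, -18, -1, 0, 0, 0, 0, 0, -18, -1]'

```text
time: 17.75
tool_pos: [0.4735, 0.2163, 0.272]
ee_rot: [3.141, 0.437, 3.137]
wrist_force: [-0.9, -0.4, -0.3]
width: 0.0942
finger_force: 0.0
```

```bash
python3 chk.py w7 40 66 orange; python3 chk.py w7b 20 46 black
python3 - <<'E'
from go import *
w=np.load('w2.npy');im=cv2.imread('pics/w2.png');h=cv2.cvtColor(im,cv2.COLOR_BGR2HSV)
g=(h[...,0]>50)&(h[...,0]<75)&(h[...,1]>110)&(w[...,0]>.6)
n,l,st,c=cv2.connectedComponentsWithStats(g.astype(np.uint8))
C=[np.nanmean(w[l==i],0) for i in range(1,n) if st[i,4]>200];a,b=C;print(C,np.linalg.norm(a-b))
m=(a+b)/2;d=a-b;yaw=np.arctan2(d[1],d[0]);print('mid',m,'long axis',np.degrees(yaw))
# tool y across grate: tool x along long axis
go([m[0]-.02,m[1],.23],down(yaw))
E
```

```text
n 5514 [2.4 0.3] [133.3  61.8] 0.0 z [44.5 53.4 54.1 54.6 55.4]
plane [-1.70000e-03  1.30000e-03  5.41407e+01]
n 284 [-2.7 -0.2] [124.8  57. ] 0.07 z [20.8 22.  24.4 28.5 35.4]
plane [1.98000e-02 1.32000e-02 2.32344e+01]
[array([ 0.64141493, -0.09259885,  0.05456282]), array([ 0.65764842, -0.24098102,  0.05445532])] 0.14926756866239227
mid [ 0.64953168 -0.16678994  0.05450907] long axis 96.24351326896303
t 17.85 rot [0.3142 0.3537 1.4327] cm [-12.69 -38.19  10.27] steps 10.1 w 0.09381229987019316 q [ 0.44 -0.28  1.64 -0.19  1.38 -1.13]
```

The riser is home, with its top at 54.1 mm and level. Next is the grate.

Emit:
move_arm --deltas '[0.314, 0.354, 1.433, -12.7, -38.2, 10.3, -1, 0.314, 0.354, 1.433, -12.7, -38.2, 10.3, -1, 0.314, 0.354, 1.433, -12.7, -38.2, 10.3, -1, 0.314, 0.354, 1.433, -12.7, -38.2, 10.3, -1, 0.314, 0.354, 1.433, -12.7, -38.2, 10.3, -1, 0.314, 0.354, 1.433, -12.7, -38.2, 10.3, -1, 0.314, 0.354, 1.433, -12.7, -38.2, 10.3, -1, 0.314, 0.354, 1.433, -12.7, -38.2, 10.3, -1]'

```text
time: 18.65
tool_pos: [0.6246, -0.1542, 0.2307]
ee_rot: [3.088, 0.075, 1.965]
wrist_force: [-0.4, 0.1, 0.5]
width: 0.0939
finger_force: 0.0
```

Run:
```python
from go import *
go([.645,-.167,.23],down(1.680))
```

```text
t 18.65 rot [0.0641 0.0671 0.2868] cm [-1.96  1.38  0.3 ] steps 2.0 w 0.09394689608748609 q [-0.32  0.23  1.17 -0.02  1.66 -0.72]
```

Emit:
move_arm --deltas '[0.064, 0.067, 0.287, -2, 1.4, 0.3, -1, 0.064, 0.067, 0.287, -2, 1.4, 0.3, -1, 0.064, 0.067, 0.287, -2, 1.4, 0.3, -1, 0.064, 0.067, 0.287, -2, 1.4, 0.3, -1, 0.064, 0.067, 0.287, -2, 1.4, 0.3, -1, 0.064, 0.067, 0.287, -2, 1.4, 0.3, -1]'

```text
time: 19.25
tool_pos: [0.645, -0.1641, 0.2343]
ee_rot: [3.135, 0.004, 1.688]
wrist_force: [0.4, 0.4, 0.3]
width: 0.0941
finger_force: 0.0
```

```bash
cat > gr.py <<'E'
from go import *
import sys
s=snap('wrist',sys.argv[1]+'.png');w=cloud(s);o=robot.get_obs();print(o['tool_pos'],o['ee_rot'])
h=cv2.cvtColor(s['image'],cv2.COLOR_RGB2HSV)
near=(abs(w[...,0]-.65)<.08)&(abs(w[...,1]+.167)<.13)
g=near&(h[...,0]>50)&(h[...,0]<75)&(h[...,1]>110)
n,l,st,c=cv2.connectedComponentsWithStats(g.astype(np.uint8))
C=[np.nanmean(w[l==i],0) for i in range(1,n) if st[i,4]>150]
for i in range(1,n):
    if st[i,4]>150: print('clip',c[i].round(),st[i,4],np.nanmean(w[l==i],0).round(4))
k=near&~g&(w[...,2]>.044)&(w[...,2]<.0525)
a=np.radians(96.3);U=np.array([[np.cos(a),np.sin(a)],[-np.sin(a),np.cos(a)]])
p=w[k][:,:2]@U.T*1000; m0=U@np.array([.65,-.167])*1000
q=p-m0
print('along',np.percentile(q[:,0],[.5,99.5]).round(1))
for lo,hi in((-18,18),(-60,-28),(28,60)):
    t=q[(q[:,0]>lo)&(q[:,0]<hi)];print(lo,hi,len(t),'across',np.percentile(t[:,1],[1,99]).round(1))
r=cv2.minAreaRect(w[k&(abs((w[...,:2]@U.T)[...,0]*1000-m0[0])<66)][:,:2].astype(np.float32)*1000);print('rect',r)
E
python3 gr.py w8
```

```text
[ 0.64510003 -0.16418848  0.23456222] [3.13512698 0.00434518 1.68812682]
clip [328. 129.] 942 [ 0.6421 -0.0919  0.0544]
clip [325. 299.] 679 [ 0.6577 -0.2422  0.0543]
along [-84.2  90.5]
-18 18 2139 across [-32.5  32.7]
-60 -28 1548 across [-28.3  29.1]
28 60 1691 across [-29.   28.1]
rect ((650.0804443359375, -167.83139038085938), (66.08912658691406, 130.4241485595703), 6.086280822753906)
```

View pics/w8.png

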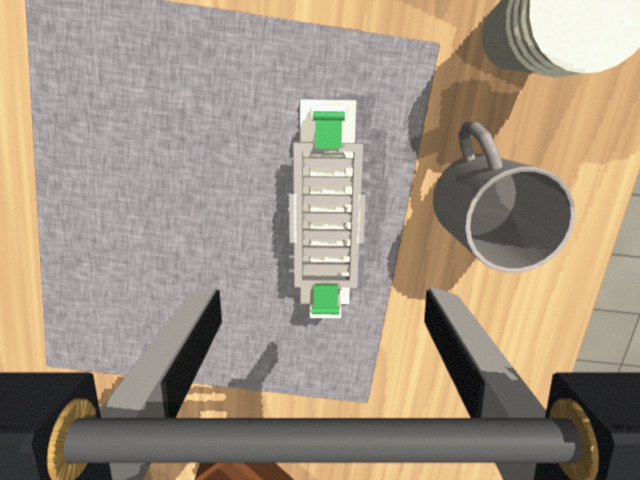

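The wrist view shows the grate at (327,215) between the green clips at (328,129) and (325,299). The jug is clear to the right at (505,215). The sizes match (130x66). I'm approaching.

Run:
```python
from go import *
go([.650,-.1671,.08],down(1.6755))
```

```text
t 19.3 rot [0.0065 0.0043 0.0126] cm [-0.28  0.35 15.46] steps 3.1 w 0.09368680885102781 q [-0.33  0.34  1.01 -0.    1.78 -0.45]
```

Emit:
move_arm --deltas '[0.006, 0.004, 0.012, -0.3, 0.3, 4, -1, 0.006, 0.004, 0.012, -0.3, 0.3, 9, -1, 0.006, 0.004, 0.012, -0.3, 0.3, 13, -1, 0.006, 0.004, 0.012, -0.3, 0.3, 15.4, -1, 0.006, 0.004, 0.012, -0.3, 0.3, 15.4, -1, 0.006, 0.004, 0.012, -0.3, 0.3, 15.4, -1, 0.006, 0.004, 0.012, -0.3, 0.3, 15.4, -1]'

```text
time: 20.0
tool_pos: [0.6513, -0.1684, 0.0832]
ee_rot: [3.137, 0.002, 1.675]
wrist_force: [0.2, 0.6, -0.3]
width: 0.0936
finger_force: 0.0
```

Run:
```python
from go import *
go([.650,-.1671,.037],down(1.6755))
```

```text
t 20.0 rot [ 0.0044  0.002  -0.0007] cm [ 0.16 -0.14  4.62] steps 0.9 w 0.09364138023890119 q [-0.34  0.4   1.23  0.    1.5  -0.44]
```

Emit:
move_arm --deltas '[0.003, 0.001, 0, 0.1, -0.1, 2, -1, 0.003, 0.001, 0, 0.1, -0.1, 4, -1, 0.003, 0.001, 0, 0.1, -0.1, 4.3, -1, 0.003, 0.001, 0, 0.1, -0.1, 4.3, -1, 0.003, 0.001, 0, 0.1, -0.1, 4.3, -1]'

```text
time: 20.5
tool_pos: [0.6499, -0.1677, 0.0392]
ee_rot: [-3.141, 0.0, 1.674]
wrist_force: [-0.5, 0.1, 0.1]
width: 0.0937
finger_force: 0.0
```

Run:
```python
from go import *
go([.650,-.1671,.037],down(1.6755))
```

```text
t 20.5 rot [-0.0002  0.0003 -0.0012] cm [0.05 0.02 0.22] steps 0.0 w 0.09368210478972393 q [-0.34  0.43  1.28 -0.    1.43 -0.44]
```

Emit:
move_arm --deltas '[0, 0, 0, 0, 0, 0.2, -1, 0, 0, 0, 0, 0, 0.2, -1, 0, 0, 0, 0, 0, 0.2, 1, 0, 0, 0, 0, 0, 0.2, 1, 0, 0, 0, 0, 0, 0.2, 1, 0, 0, 0, 0, 0, 0.2, 1, 0, 0, 0, 0, 0, 0.2, 1]'

```text
time: 21.2
tool_pos: [0.6488, -0.1672, 0.0348]
ee_rot: [-3.139, -0.001, 1.674]
wrist_force: [1.1, -0.4, -0.0]
width: 0.0657
finger_force: 30.0
```

Emit:
move_arm --deltas '[0, 0, 0, 0, 0, 0, 1]'

```text
time: 21.3
tool_pos: [0.6488, -0.1672, 0.0348]
ee_rot: [-3.139, -0.001, 1.674]
wrist_force: [0.7, -0.1, -0.9]
width: 0.0657
finger_force: 30.0
```

Run:
```python
from go import *
go([.650,-.1671,.037],down(1.6755)); o=robot.get_obs();print(o['tool_pos'],o['ee_rot'],o['finger_force'],o['wrist_force'])
```

```text
t 21.3 rot [-0.003  -0.0012 -0.0012] cm [-0.    0.12 -0.22] steps 0.0 w 0.065704863815961 q [-0.34  0.44  1.28 -0.    1.42 -0.44]
[ 0.64883947 -0.16720067  0.03483985] [-3.13859224e+00 -1.21332884e-03  1.67426187e+00] 29.99982476234436 [ 0.7491477  -0.13763894 -0.91547609]
```

Emit:
move_arm --deltas '[0, 0, 0, 0, 0, -0.4, 1, 0, 0, 0, 0, 0, -0.8, 1, 0, 0, 0, 0, 0, -1.3, 1, 0, 0, 0, 0, 0, -1.9, 1, 0, 0, 0, 0, 0, -2.5, 1, 0, 0, 0, 0, 0, -3.2, 1, 0, 0, 0, 0, 0, -4, 1, 0, 0, 0, 0, 0, -5, 1]'

```text
time: 22.1
tool_pos: [0.6496, -0.1677, 0.0873]
ee_rot: [-3.141, 0.0, 1.674]
wrist_force: [-0.2, -0.4, -2.7]
width: 0.0656
finger_force: 30.0
```

Emit:
move_arm --deltas '[0, 0, 0, 0, 0, -4, 1, 0, 0, 0, 0, 0, -8, 1, 0, 0, 0, 0, 0, -12, 1, 0, 0, 0, 0, 0, -15, 1, 0, 0, 0, 0, 0, -15, 1, 0, 0, 0, 0, 0, -15, 1]'

```text
time: 22.7
tool_pos: [0.6497, -0.1675, 0.236]
ee_rot: [-3.141, -0.0, 1.674]
wrist_force: [-0.5, -0.1, -3.2]
width: 0.0656
finger_force: 30.0
```

Run:
```python
from go import *
gonest(0,0,165)
s=snap('wrist','w9.png');w=cloud(s);o=robot.get_obs();M=R.from_euler('xyz',o['ee_rot']).as_matrix();L=(w-o['tool_pos'])@M*1000
h=cv2.cvtColor(s['image'],cv2.COLOR_RGB2HSV)
k=(L[...,2]>-22)&(L[...,2]<12)&(abs(L[...,1])<36)&(abs(L[...,0])<90)&(h[...,2]>90)
p=L[k];r=cv2.minAreaRect(p[:,:2].astype(np.float32));print(len(p),r,np.percentile(p[:,2],[5,50,95]))
print('x range',np.percentile(p[:,0],[.5,99.5]))
t=p[(p[:,2]<-5)&(p[:,2]>-14)];A=np.c_[t[:,:2],np.ones(len(t))];print('plane',np.linalg.lstsq(A,t[:,2],rcond=None)[0])
```

```text
t 22.7 rot [-0.32   -0.3567 -1.4373] cm [ 39.74 -11.3    0.91] steps 10.1 w 0.06557510388153634 q [-0.34  0.36  0.98 -0.    1.8  -0.44]
TCP in nest mm [ 144.48 -382.86  107.34] F [-0.5 -0.1 -3.2] ff 30.0
29171 ((5.650413513183594, 0.011486053466796875), (71.98554992675781, 117.26099395751953), 89.90727233886719) [-17.89606037 -13.80800097  -7.73978493]
x range [-51.48693601  64.06207179]
plane [ 3.90332716e-03 -1.34586342e-02 -1.20028641e+01]
```

The grate is free of the clips and held (3.2 N weight, centred in the fingers). I'm moving it to the pocket.

Emit:
move_arm --deltas '[-0.32, -0.357, -1.437, 39.7, -11.3, 0.9, 1, -0.32, -0.357, -1.437, 39.7, -11.3, 0.9, 1, -0.32, -0.357, -1.437, 39.7, -11.3, 0.9, 1, -0.32, -0.357, -1.437, 39.7, -11.3, 0.9, 1, -0.32, -0.357, -1.437, 39.7, -11.3, 0.9, 1, -0.32, -0.357, -1.437, 39.7, -11.3, 0.9, 1, -0.32, -0.357, -1.437, 39.7, -11.3, 0.9, 1, -0.32, -0.357, -1.437, 39.7, -11.3, 0.9, 1]'

```text
time: 23.55
tool_pos: [0.4978, 0.2051, 0.2231]
ee_rot: [3.088, 0.348, 2.823]
wrist_force: [1.0, -0.2, -1.7]
width: 0.0656
finger_force: 30.0
```

Run:
```python
from go import *
gonest(-.5,0,130)
```

```text
t 23.55 rot [-0.0673 -0.0807 -0.2924] cm [0.13 1.28 2.99] steps 2.1 w 0.06555267338786401 q [ 0.41 -0.16  1.62 -0.19  1.39 -0.85]
TCP in nest mm [ -0.21 -11.   160.69] F [ 1.  -0.2 -1.7] ff 30.0
```

Emit:
move_arm --deltas '[-0.067, -0.081, -0.292, 0.1, 1.3, 0, 1, -0.067, -0.081, -0.292, 0.1, 1.3, 1, 1, -0.067, -0.081, -0.292, 0.1, 1.3, 3, 1, -0.067, -0.081, -0.292, 0.1, 1.3, 3, 1, -0.067, -0.081, -0.292, 0.1, 1.3, 3, 1, -0.067, -0.081, -0.292, 0.1, 1.3, 3, 1, -0.067, -0.081, -0.292, 0.1, 1.3, 3, 1]'

```text
time: 24.25
tool_pos: [0.5144, 0.2149, 0.2]
ee_rot: [3.138, 0.443, 3.128]
wrist_force: [-0.5, -0.8, -3.0]
width: 0.0654
finger_force: 30.0
```

```bash
python3 chk.py w10 122 160 steel
python3 - <<'E'
from go import *
L=np.load('w10L.npy');k=(abs(L[...,0])<90)&(abs(L[...,1])<40)&(L[...,2]>122)&(L[...,2]<148)
p=L[k];print(np.percentile(p[:,0],[.5,99.5]),np.percentile(p[abs(p[:,0])>30][:,1],[1,99]),np.percentile(p[:,2],[5,50,95]))
gonest(-.5,0,85)
E
```

```text
n 30605 [-1.1 -0. ] [ 72.  117.4] 89.57 z [138.4 143.2 144.3 147.5 148.5]
plane [-1.100000e-02 -4.000000e-04  1.450622e+02]
[-59.7513355   55.92806605] [-29.09336805  27.73964134] [137.80884847 143.99827491 147.80519713]
t 24.3 rot [ 0.0002  0.0056 -0.0076] cm [0.59 0.09 4.78] steps 1.0 w 0.06586468225246511 q [ 0.4  -0.19  1.71 -0.18  1.21 -1.13]
TCP in nest mm [  5.12  -1.   132.85] F [-0.1 -0.  -3.2] ff 30.0
```

Emit:
move_arm --deltas '[0, 0.005, -0.007, 0.5, 0.1, 0, 1, 0, 0.005, -0.007, 0.5, 0.1, 1.5, 1, 0, 0.005, -0.007, 0.5, 0.1, 3, 1, 0, 0.005, -0.007, 0.5, 0.1, 4.6, 1, 0, 0.005, -0.007, 0.5, 0.1, 4.6, 1, 0, 0.005, -0.007, 0.5, 0.1, 4.6, 1, 0, 0.005, -0.007, 0.5, 0.1, 4.6, 1]'

```text
time: 25.0
tool_pos: [0.5295, 0.2162, 0.1569]
ee_rot: [3.141, 0.438, 3.137]
wrist_force: [-0.1, 0.8, -2.1]
width: 0.0654
finger_force: 30.0
```

Run:
```python
from go import *
gonest(-.2,0.2,64)
```

```text
t 25.0 rot [ 0.0006  0.0013 -0.0001] cm [ 0.07 -0.01  2.33] steps 0.5 w 0.06535024129419645 q [ 0.39 -0.13  1.75 -0.18  1.12 -1.13]
TCP in nest mm [ 0.44  0.25 87.3 ] F [-0.1  0.8 -2.1] ff 30.0
```

Emit:
move_arm --deltas '[0, 0.001, 0, 0, 0, 0.8, 1, 0, 0.001, 0, 0, 0, 1.6, 1, 0, 0.001, 0, 0, 0, 2.3, 1, 0, 0.001, 0, 0, 0, 2.3, 1, 0, 0.001, 0, 0, 0, 2.3, 1]'

```text
time: 25.5
tool_pos: [0.5387, 0.2156, 0.1339]
ee_rot: [-3.141, 0.435, 3.137]
wrist_force: [-0.2, -0.2, -2.3]
width: 0.0656
finger_force: 30.0
```

Run:
```python
from go import *
gonest(-.2,0.2,51.5)
```

```text
t 25.5 rot [-0.0007 -0.0026  0.    ] cm [-0.07  0.05  1.11] steps 0.2 w 0.06564004859390604 q [ 0.38 -0.1   1.76 -0.18  1.08 -1.13]
TCP in nest mm [-0.9  -0.26 62.62] F [-0.2 -0.2 -2.3] ff 30.0
```

Emit:
move_arm --deltas '[0, -0.001, 0, 0, 0, 0.4, 1, 0, -0.001, 0, 0, 0, 0.7, 1, 0, -0.001, 0, 0, 0, 0.9, 1, 0, -0.001, 0, 0, 0, 1, 1, 0, -0.001, 0, 0, 0, 1, 1, 0, -0.001, 0, 0, 0, 1, 1]'

```text
time: 26.1
tool_pos: [0.5432, 0.2158, 0.1257]
ee_rot: [-3.141, 0.437, 3.137]
wrist_force: [0.5, -0.4, -3.4]
width: 0.0656
finger_force: 30.0
```

Run:
```python
from go import *
gonest(-.2,0.2,51.5)
```

```text
t 26.1 rot [-0.0002 -0.0003  0.    ] cm [-0.02  0.03  0.17] steps 0.0 w 0.0655681075200379 q [ 0.38 -0.09  1.77 -0.18  1.06 -1.13]
TCP in nest mm [-0.39 -0.06 53.24] F [ 0.5 -0.4 -3.4] ff 30.0
```

Emit:
move_arm --deltas '[0, 0, 0, 0, 0, 0.1, 1, 0, 0, 0, 0, 0, 0.2, 1, 0, 0, 0, 0, 0, 0.2, 1, 0, 0, 0, 0, 0, 0.2, 1]'

```text
time: 26.5
tool_pos: [0.544, 0.2158, 0.1238]
ee_rot: [-3.141, 0.437, 3.137]
wrist_force: [1.1, -0.3, -1.6]
width: 0.0661
finger_force: 30.0
```

Run:
```python
from go import *
gonest(-.2,0.2,51.)
```

```text
t 26.5 rot [-0.0002 -0.0003 -0.0001] cm [-0.02  0.03  0.02] steps 0.0 w 0.06612490296821998 q [ 0.37 -0.08  1.77 -0.18  1.05 -1.13]
TCP in nest mm [-0.37 -0.07 51.23] F [ 1.1 -0.3 -1.6] ff 30.0
```

Emit:
move_arm --deltas '[0, 0, 0, 0, 0, 0.1, 1, 0, 0, 0, 0, 0, 0.1, 1, 0, 0, 0, 0, 0, 0.1, 1]'

```text
time: 26.8
tool_pos: [0.5441, 0.2158, 0.1239]
ee_rot: [-3.141, 0.437, 3.137]
wrist_force: [-5.0, -0.8, 2.4]
width: 0.0657
finger_force: 30.0
```

Run:
```python
from go import *
gonest(-.2,0.2,51.)
```

```text
t 26.8 rot [-0.0002 -0.0004 -0.0001] cm [-0.01  0.02  0.02] steps 0.0 w 0.06567237041890854 q [ 0.37 -0.08  1.77 -0.18  1.05 -1.13]
TCP in nest mm [-2.900e-01 -3.000e-02  5.122e+01] F [-5.  -0.8  2.4] ff 30.0
```

Seated, in contact at the expected height. I'll release it and retreat.

Emit:
move_arm --deltas '[0, 0, 0, 0, 0, 0, 1, 0, 0, 0, 0, 0, 0, -1, 0, 0, 0, 0, 0, 0, -1, 0, 0, 0, 0, 0, 0, -1, 0, 0, 0, 0, 0, 0, -1]'

```text
time: 27.3
tool_pos: [0.5447, 0.2158, 0.1231]
ee_rot: [3.142, 0.437, 3.137]
wrist_force: [1.0, 0.3, 0.7]
width: 0.0926
finger_force: 0.0
```

Emit:
move_arm --deltas '[0, 0, 0, 0, 0, -2, -1, 0, 0, 0, 0, 0, -6, -1, 0, 0, 0, 0, 0, -11, -1, 0, 0, 0, 0, 0, -16, -1, 0, 0, 0, 0, 0, -16, -1, 0, 0, 0, 0, 0, -16, -1, 0, 0, 0, 0, 0, -16, -1]'

```text
time: 28.0
tool_pos: [0.4764, 0.2158, 0.2659]
ee_rot: [-3.14, 0.434, 3.137]
wrist_force: [-0.5, 0.5, 0.6]
width: 0.0936
finger_force: 0.0
```

```bash
python3 chk.py w11 61 75 steel
python3 - <<'E'
from go import *
L=np.load('w11L.npy');k=(abs(L[...,0])<67)&(abs(L[...,1])<27)
print(np.percentile(L[k][:,2],[5,50,90]),robot.get_obs()['time'])
E
```

```text
n 9144 [ 0. -0.] [144.  72.] 0.0 z [61.4 62.2 64.  66.2 67.1]
plane [-3.00000e-04  2.00000e-04  6.41852e+01]
[  6.35645247 318.81821946 323.50783243] 28.05
```

View pics/w11.png

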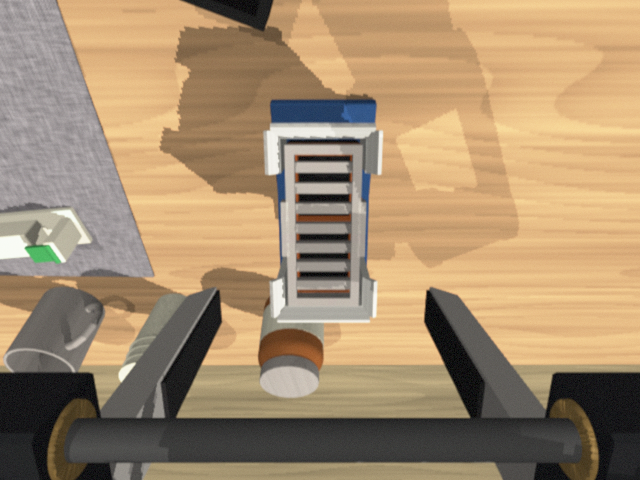

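The grate sits in the pocket at (324,225), in line with the walls. I'll check the height of its frame, then hand in.

Run:
```python
from h import *
L=np.load('w11L.npy');x,y,z=L[...,0],L[...,1],L[...,2]
b=(abs(x)<40)&(abs(y)<34)&(z>30)&(z<80);print('tabs y',np.percentile(y[b&(abs(x)<18)&(z>60)],[1,99]))
rim=b&(abs(y)>24)&(abs(y)<28)&(z>58);print('rim z',np.percentile(z[rim],[5,50,95]),'ends z',[np.median(z[(x*s>58)&(x*s<62)&(abs(y)<20)]) for s in(-1,1)])
e=(abs(y)<15)&(z>62)&(z<68);print('x',np.percentile(x[e&(abs(x)<67.5)],[.5,99.5]))
ok=abs(np.percentile(z[rim],50)-66)<3
if ok: print(robot.close_job())
```

```text
tabs y [-32.49891912  32.41783644]
rim z [65.03846628 66.25803169 67.41628908] ends z [np.float64(66.15128589900274), np.float64(57.699323390981)]
x [-64.75414444  65.14904976]
the job is handed in; nothing more can be done
None
```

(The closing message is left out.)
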